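# Latch the loaded cast cradle

### The job

Two alike cast cradles stand on the bench with their hold-down bars swung open; only one of them holds a plaster dental cast. Close that one for carrying: lift its bar by the black ball, swing it over the short prong of its keeper and let it drop home into the notch, then let go. Do not knock the cast out of place, and leave the empty cradle's bar as it is.

Things in the scene. Friction and masses are not known exactly. Their poses are not given: they have to be found in the camera images.
- cradle: Loaded cradle, fixed: plate 130 (x) x 210 (y) x 15 mm. Origin under its centre, z up; y lies along the closed bar, which opens to -x. Bar pivot at (0, 85, 75) mm: swings level, stiffly, and tips up freely, falling by its weight. Keeper at y -60, 12 thick: notch 34 wide about x 0, floor z 69, between a prong at -x (top z 91) and a backstop at +x (top z 115), both 8 thick; the bar strikes them.
- cradle_ball (a point): Centre of the black ball, 30 mm wide, on the free end of the loaded cradle's bar (steel rod 12 mm thick), 205 mm from the pivot; its y axis points to the pivot. Start: 14 to 37 degrees open, 69 mm above the bench; about 2 N lifts it. Raised 45 mm the bar clears the prong. Latched it is at (0, -120, 75) mm in the cradle's frame. Best held with the fingers closing across the rod.
- cast: White plaster dental cast, loose in the low-rimmed pocket of the loaded cradle, under the bar: seven-sided foot about 68 mm across with a horseshoe of teeth on it, 38 mm high, about 0.12 kg. Origin: centre of its underside. Other such casts stand on the bench itself.
- spare_ball (a point): Centre of the black ball on the bar of the other, empty cradle, which is alike in every way but has nothing in its pocket; not to be moved. The loaded cradle may be the left or the right one.

How it is judged:
By the outcome, as a careful person would: the job done as asked, in the order asked, and still so for the second after the job is handed in, with the robot touching nothing.
It also fails if it takes over 35 s, if anything falls off the work surface, if the arm or the gripper's body presses on something with over 40 N, if the wrist force passes 120 N, or if a joint passes its speed limit or range.

### The arm

A 6-joint arm with a two-finger parallel gripper is mounted at the origin on the work surface. World frame = base frame: x ahead of the robot, y to its left, z up, the work surface at z = 0. Lengths are in m, angles in rad, forces in N, time in s.
With the tool pointing down it reaches from about 0.3 to 0.775 m from the base axis. Payload 14.6 kg.
Tool frame: the origin (TCP) lies midway between the tips of the shut fingers; the grasp point (between the pads) lies 19 mm behind it; z points along the fingers, y is the line along which they close (so a half turn about z gives the same grasp; the last joint's range is limited). The gripper opens to 85 mm and grips with 20 to 120 N. Pads are 22 mm wide; open, the fingers measure 114 mm over their backs; the gripper's body (76 mm by 85 mm) begins 54 mm behind the grasp point. The pads swing forward as they close: fully open they stand 13 mm farther back than shut.
Start: joints at [1.078, 0.3, 1.521, -0, 1.321, -0.067], TCP at [0.227, 0.501, 0.231] pointing down, gripper open.
Joint ranges: [-3.03, 3.03], [-0.79, 2.21], [0.23, 2.52], [-1.04, 4.18], [0, 3.07], [-2.55, 2.55]. Speed limits (rad/s): [2.22, 2.22, 2.57, 3.14, 3.14, 3.14].

### API

Orientations are given as a unit quaternion [x, y, z, w].
In Python, from bench import sensors, get_image, calibration, order gives the robot as it stands.
- The arm moves only by the shell command python3 -m inch 'ROWS'. ROWS is JSON, a list of rows, each a list of 3 entries, a list of its own where there are three numbers: the finger opening in mm, from 0 to 85.4, then the shift along the tool's x, y, z in mm, then the turn, a rotation vector about the tool's x, y, z in rad. In form: [[hand, [tx, ty, tz], [rx, ry, rz]], ...]. A call has 1 to 12 rows; each row is the pose to reach, as a shift and turn from the pose commanded when the call began, along the tool's axes at that moment; what a row does not reach only later rows make up. A row lasts 1/8 s, in which the tool goes at most 62.5 mm and 10.7 degrees, less where a joint would pass 70% of its speed; a pose out of reach is approached as far as the arm can. A call with a gripper value outside its range is refused whole. The fingers move at their own pace and stop on an object; the grip force is fixed at half the most. Time passes only in rows, so rows that repeat a pose let the fingers close. It gives the time, the measured TCP pose, the force, the opening and the grip force at its end, in the units of the state.
- sensors.sense(): the state, without advancing time (a new reading comes with each control period).
- get_image(name): name is "side" or "top"; returns (picture, depth): 480x640x3 uint8, blue, green, red; 480x640 float32, m along the optical axis (not along the pixel's ray), 0 where there is no reading.
- calibration(name): a dict with "fx", "fy", "cx", "cy" (pixels), "dist" ([k1, k2, p1, p2, k3] as OpenCV has them; the pictures are not rectified), "cam_to_world" (4x4, takes a point from camera to world coordinates). Camera axes: x right, y up, looking along -z (the intrinsics and any distortion apply to the point x, -y, -z); pixel columns grow to the right and rows downward; lengths in m; the calibration is good to about 2 mm. A picture is of the moment at which its call begins. calibration takes no time and is no camera call.
- order.sign_off(): hands the job in; it is judged then, once.
The state is a dict: "time": time; "q": joint angles; "qd": joint speeds; "effort": joint torques, N m; "ee_pos": TCP position; "tcp_rot": TCP orientation; "force": force on the tool from outside, world axes, zero at the start; "torque": the same for the moment, N m; "gripper_width": finger opening in m; "gripper_force": force on a finger pad.
Only numpy, scipy, OpenCV 4.12 (cv2) and the standard library are available. Lean on these libraries where they do the work, as an engineer would, in place of code of your own. Each camera call takes 0.05 s, during which the arm holds its last target. There are 200 camera calls.

## Working session

There is one attempt and no reset: what is moved stays moved. The work goes in short steps, Python scripts to look and compute and a shell command to move; the robot and the scene stay as the last step left them, time stands still between calls to the robot, and variables do not carry over. Pictures are saved under pics/ and viewed, at most 10 in all, crops included, and the job is handed in when it is done.

```bash
ls; mkdir -p pics; cat > h.py <<'E'
import numpy as np, cv2
from bench import sensors,get_image,calibration,order
from scipy.spatial.transform import Rotation as R
def pts(name,uv,depth=None,z=None):
    c=calibration(name);K=np.array([[c['fx'],0,c['cx']],[0,c['fy'],c['cy']],[0,0,1]]);T=np.array(c['cam_to_world'])
    uv=np.asarray(uv,float).reshape(-1,2)
    n=cv2.undistortPoints(uv.reshape(-1,1,2),K,np.array(c['dist'])).reshape(-1,2)
    d=np.c_[n[:,0],-n[:,1],-np.ones(len(n))]@T[:3,:3].T; o=T[:3,3]
    s=(z-o[2])/d[:,2] if z is not None else np.asarray(depth)
    return o+d*np.reshape(s,(-1,1))
E
python3 - <<'E'
from h import *
for n in('top','side'):
    p,d=get_image(n);cv2.imwrite(f'pics/{n}0.png',p);np.save(f'{n}d.npy',d)
    print(n,np.round(calibration(n)['cam_to_world'],3).tolist())
s=sensors.sense();print(s['ee_pos'],s['tcp_rot'],s['force'])
E
```

```text
pics
top [[0.124, 0.971, -0.206, 0.425], [-0.992, 0.122, -0.023, -0.065], [0.003, 0.207, 0.978, 0.832], [0.0, 0.0, 0.0, 1.0]]
side [[0.954, 0.221, -0.202, 0.408], [-0.298, 0.662, -0.688, -0.595], [-0.018, 0.716, 0.698, 0.623], [0.0, 0.0, 0.0, 1.0]]
[0.22707534 0.50071576 0.23079112] [ 2.11297506e-01  9.77421662e-01 -4.82902925e-04 -1.59453465e-04] [ 0.56186371  0.09488762 -0.37683852]
```

View pics/top0.png

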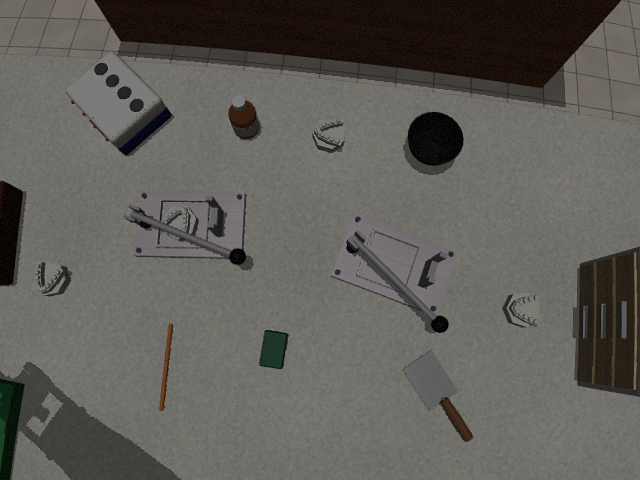

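View pics/side0.png

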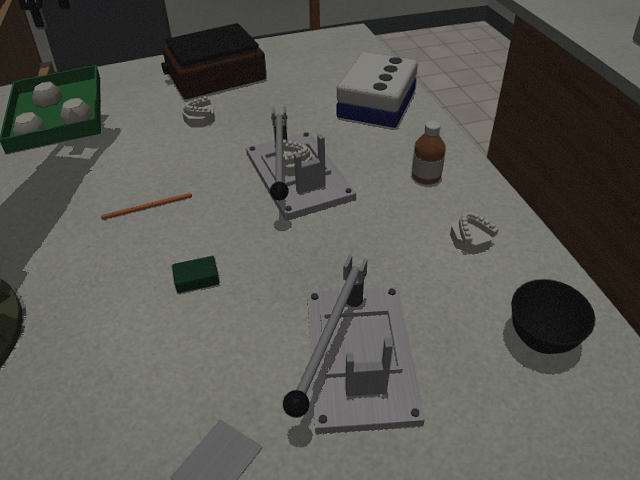

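The loaded cradle is the left one: in the top view its plate is around (190,225), its ball at (238,257) and its pivot near (137,213). The empty cradle's ball is at (440,324).

```bash
cat > m.py <<'E'
from h import *
p=cv2.imread('pics/top0.png');d=np.load('topd.npy')
v,u=np.mgrid[180:275,120:260];u=u.ravel();v=v.ravel()
P=pts('top',np.c_[u,v],d[v,u]);ok=d[v,u]>0
m=ok&(P[:,2]>.009)&(P[:,2]<.021)
r=cv2.minAreaRect((P[m,:2]*1000).astype(np.float32));print('plate',m.sum(),r,np.median(P[m,2]))
B=cv2.boxPoints(r);print(B)
for n,(x,y) in(('top',(238,257)),('side',(280,190))):
    im=cv2.imread(f'pics/{n}0.png');sub=im[y-16:y+17,x-16:x+17].max(2)
    k=cv2.morphologyEx((sub<35).astype(np.uint8),cv2.MORPH_OPEN,np.ones((5,5)))
    nn,l,st,c=cv2.connectedComponentsWithStats(k);i=1+np.argmax(st[1:,4]);uv=c[i]+[x-16,y-16]
    print(n,uv,st[i],pts(n,uv,z=.069))
h=ok&(P[:,2]>.055)
for a in range(40,130,10):
    q=h&(P[:,2]>a/1000)&(P[:,2]<a/1000+.01);print(a,q.sum(),P[q].mean(0).round(3) if q.any() else '')
# rod points
q=h&(P[:,2]<.09);vx,vy,x0,y0=cv2.fitLine((P[q,:2]).astype(np.float32),cv2.DIST_HUBER,0,.01,.01).ravel();print('rod',vx,vy,x0,y0)
from bench import sensors
s=sensors.sense();print(R.from_quat(s['tcp_rot']).as_matrix().round(3).tolist())
E
python3 m.py
```

```text
plate 4460 ((599.2791748046875, 194.77615356445312), (130.3148651123047, 211.566650390625), 6.209104061126709) 0.015338335895131061
[[523.06274  292.8917  ]
 [545.9452    82.566124]
 [675.4956    96.660614]
 [652.61316  306.98618 ]]
top [237.38  256.135] [  8   8  16  15 200] [[0.53884785 0.07965152 0.069     ]]
side [278.72868217 190.90310078] [  6   9  18  17 258] [[0.53895809 0.07828442 0.069     ]]
40 0 
50 34 [0.598 0.183 0.056]
60 140 [0.596 0.156 0.068]
70 827 [0.564 0.167 0.076]
80 236 [0.569 0.175 0.083]
90 101 [0.594 0.203 0.092]
100 19 [0.624 0.134 0.105]
110 40 [0.625 0.135 0.115]
120 0 
rod 0.23147286 0.9728414 0.55524856 0.14110975
[[-0.911, 0.413, -0.001], [0.413, 0.911, -0.001], [0.0, -0.001, -1.0]]
```

```bash
python3 -m inch '[[70,[-458,-256,50],[0,0,1.396]],[70,[-458,-256,50],[0,0,1.396]],[70,[-458,-256,50],[0,0,1.396]],[70,[-458,-256,50],[0,0,1.396]],[70,[-458,-256,50],[0,0,1.396]],[70,[-458,-256,50],[0,0,1.396]],[70,[-458,-256,50],[0,0,1.396]],[70,[-458,-256,50],[0,0,1.396]],[70,[-458,-256,50],[0,0,1.396]],[70,[-458,-256,50],[0,0,1.396]],[70,[-458,-256,50],[0,0,1.396]],[70,[-458,-256,50],[0,0,1.396]]]'
cat > t.py <<'E'
from h import *
import sys
s=sensors.sense();M=R.from_quat(s['tcp_rot']).as_matrix()
print(s['time'],s['ee_pos'].round(4) if hasattr(s['ee_pos'],'round') else s['ee_pos'],'yaw of tool x',np.degrees(np.arctan2(M[1,0],M[0,0])).round(2))
t=np.array(eval(sys.argv[1]));print('shift mm',(M.T@(t-s['ee_pos'])*1000).round(1))
E
python3 t.py '[.539,.079,.050]'
```

```text
time: 1.6
ee_pos: [0.5381, 0.0795, 0.1815]
tcp_rot: [0.79, 0.614, 0.0, 0.0]
force: [-0.6, 0.0, 0.5]
gripper_width: 0.0702
gripper_force: 0.0
1.6 [0.5381 0.0795 0.1815] yaw of tool x 75.69
shift mm [ -0.2   0.9 131.5]
```

```bash
python3 -m inch '[[70,[0,1,45],[0,0,0]],[70,[0,1,85],[0,0,0]],[70,[0,1,115],[0,0,0]],[70,[0,1,131],[0,0,0]],[70,[0,1,131],[0,0,0]]]'
python3 -m inch '[[0,[0,0,0],[0,0,0]],[0,[0,0,0],[0,0,0]],[0,[0,0,0],[0,0,0]],[0,[0,0,0],[0,0,0]],[0,[0,0,0],[0,0,0]],[0,[0,0,0],[0,0,0]]]'
```

```text
time: 2.22
ee_pos: [0.5392, 0.0787, 0.05]
tcp_rot: [0.79, 0.613, -0.0, -0.0]
force: [0.3, 0.1, 1.0]
gripper_width: 0.0702
gripper_force: 0.0
time: 2.98
ee_pos: [0.5397, 0.0784, 0.0504]
tcp_rot: [0.79, 0.613, 0.0, 0.0]
force: [1.3, 2.6, 0.5]
gripper_width: 0.0269
gripper_force: 59.0
```

```bash
python3 - <<'E'
from h import *
p,d=get_image('side');c=p[90:250,190:390];cv2.imwrite('pics/g1.png',cv2.resize(c,None,fx=4,fy=3.75)[:600,:800])
E
```

```text
(no output)
```

View pics/g1.png

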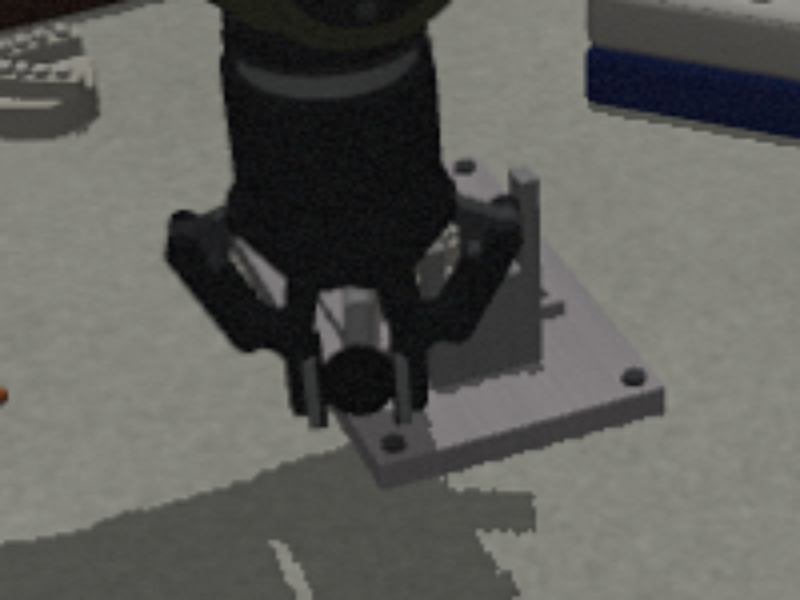

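The ball sits midway between the pads, at about (358,380) in the crop. Next I lift it along its arc.

```bash
python3 -m inch '[[0,[0,0,-13],[0,0,0]],[0,[1,0,-26],[0,0,0]],[0,[3,0,-39],[0,0,0]],[0,[5,0,-52],[0,0,0]],[0,[5,0,-52],[0,0,0]]]'
```

```text
time: 3.65
ee_pos: [0.5409, 0.0832, 0.1034]
tcp_rot: [0.79, 0.613, 0.0, 0.0]
force: [-1.0, -0.6, -3.2]
gripper_width: 0.0268
gripper_force: 59.2
```

```bash
python3 -m inch '[[0,[0.5,14,0],[0,0,-0.07]],[0,[2,28,0],[0,0,-0.14]],[0,[4.5,41.5,0],[0,0,-0.209]],[0,[8,55,0],[0,0,-0.279]],[0,[13,70,0],[0,0,-0.358]],[0,[13,70,0],[0,0,-0.358]]]'
python3 t.py '[.612,.0757,.056]'
python3 - <<'E'
from h import *
p,d=get_image('side');c=p[90:250,190:390];cv2.imwrite('pics/g2.png',cv2.resize(c,None,fx=4,fy=3.75)[:600,:800])
E
```

```text
time: 4.4
ee_pos: [0.6118, 0.0778, 0.1016]
tcp_rot: [0.669, 0.744, -0.001, -0.0]
force: [-0.4, -3.8, -1.1]
gripper_width: 0.0272
gripper_force: 59.3
4.4 [0.6118 0.0778 0.1016] yaw of tool x 96.1
shift mm [-2.1 -0.  45.6]
```

View pics/g2.png

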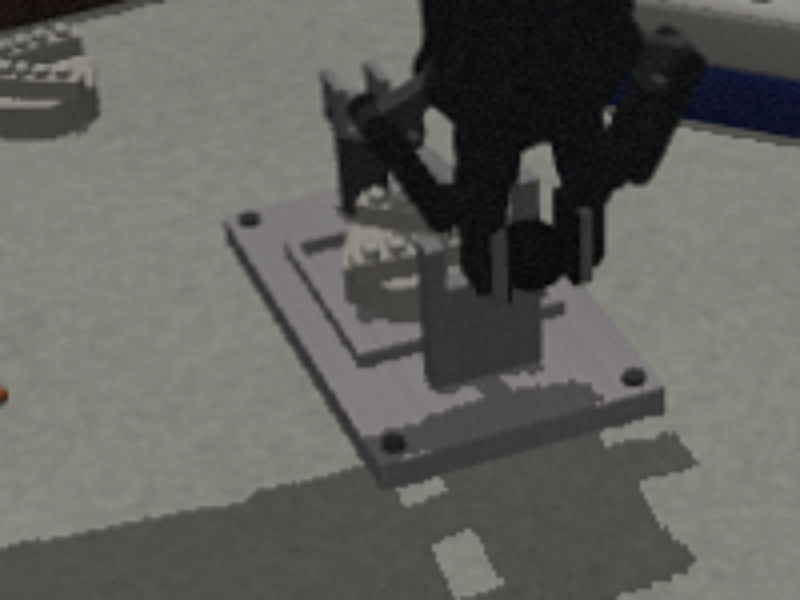

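The bar is over the notch between prong and backstop (ball at about (535,255) in the crop), and the cast is in place. Now I lower it.

```bash
python3 -m inch '[[0,[-1.5,0,12],[0,0,0]],[0,[-3,0,24],[0,0,0]],[0,[-4,0,36],[0,0,0]],[0,[-4,0,43],[0,0,0]],[0,[-4,0,45],[0,0,0]],[0,[-4,0,45],[0,0,0]]]'
```

```text
time: 5.2
ee_pos: [0.6122, 0.0736, 0.0598]
tcp_rot: [0.669, 0.743, 0.0, 0.001]
force: [-13.8, -8.5, 25.4]
gripper_width: 0.0269
gripper_force: 62.3
```

```bash
python3 -m inch '[[0,[0,-2,-3],[0,0,0]],[0,[0,-2,-3],[0,0,0]]]'; python3 -m inch '[[45,[0,0,0],[0,0,0]],[55,[0,0,0],[0,0,0]],[55,[0,0,0],[0,0,0]],[55,[0,0,0],[0,0,0]]]'
python3 - <<'E'
from h import *
p,d=get_image('side');c=p[90:250,190:390];cv2.imwrite('pics/g3.png',cv2.resize(c,None,fx=4,fy=3.75)[:600,:800])
E
```

```text
time: 5.45
ee_pos: [0.6102, 0.0734, 0.0608]
tcp_rot: [0.669, 0.743, 0.0, 0.001]
force: [2.9, -7.4, -0.3]
gripper_width: 0.0268
gripper_force: 59.9
time: 5.95
ee_pos: [0.6102, 0.0743, 0.0602]
tcp_rot: [0.668, 0.744, 0.0, -0.0]
force: [-0.2, 1.0, 0.0]
gripper_width: 0.0554
gripper_force: 0.0
```

View pics/g3.png

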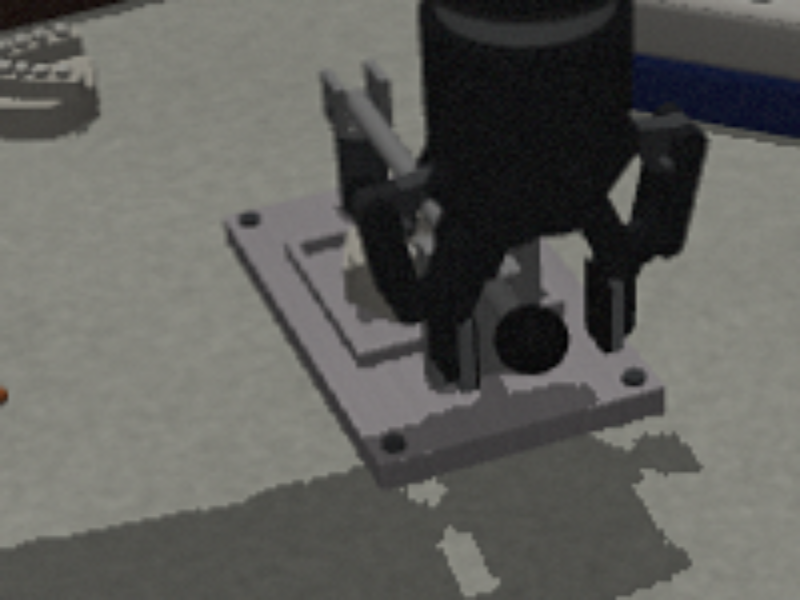

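The ball is free between the pads, at about (532,340) in the crop. I go straight up and check.

```bash
python3 -m inch '[[55,[0,2,-20],[0,0,0]],[55,[0,2,-60],[0,0,0]],[55,[0,2,-110],[0,0,0]],[55,[-20,2,-160],[0,0,0]],[55,[-120,-100,-200],[0,0,0]],[55,[-120,-100,-200],[0,0,0]],[55,[-120,-100,-200],[0,0,0]],[55,[-120,-100,-200],[0,0,0]],[55,[-120,-100,-200],[0,0,0]]]'
python3 - <<'E'
from h import *
p,d=get_image('side');c=p[90:250,190:390];cv2.imwrite('pics/g4.png',cv2.resize(c,None,fx=4,fy=3.75)[:600,:800])
x,y=322,180
sub=p[y-20:y+21,x-20:x+21].max(2);k=cv2.morphologyEx((sub<35).astype(np.uint8),cv2.MORPH_OPEN,np.ones((5,5)))
n,l,st,c=cv2.connectedComponentsWithStats(k);i=1+np.argmax(st[1:,4]);uv=c[i]+[x-20,y-20];print(uv,st[i],pts('side',uv,z=.075))
u=uv.round().astype(int);print(pts('side',uv,d[u[1],u[0]]+.015))
E
```

```text
time: 7.12
ee_pos: [0.5241, -0.0551, 0.2597]
tcp_rot: [0.668, 0.744, -0.0, -0.0]
force: [0.1, -0.3, -0.1]
gripper_width: 0.055
gripper_force: 0.0
[322.38549618 180.3778626 ] [ 12  12  18  18 262] [[0.60930506 0.07431595 0.075     ]]
[[0.60997973 0.07655395 0.07316754]]
```

View pics/g4.png

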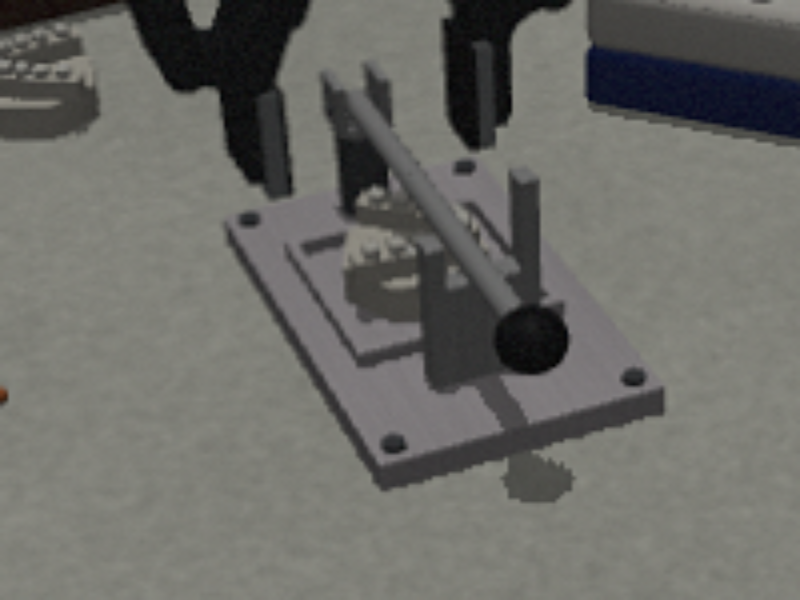

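The bar lies in the notch between prong and backstop. The ball is at (322,180), within about 3 mm of its latched position. The cast is in its pocket and the gripper is clear.

```bash
python3 -c "
from bench import order
print(order.sign_off())"
```

```text
the job is handed in; nothing more can be done
None
```

I closed the loaded (left) cradle: its bar rests in the keeper notch with the ball about 3 mm from its latched position, the cast is still in its pocket, the empty cradle's bar was not touched, and the job is handed in at about 7 s.

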